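Crack the sealed dry canister

ROBOT

A 6-joint arm with a two-finger parallel gripper is mounted at the origin on the work surface. World frame = base frame: x ahead of the robot, y to its left, z up, the work surface at z = 0. Lengths are in m, angles in rad, forces in N, time in s.
With the tool pointing down it reaches from about 0.425 to 0.925 m from the base axis. Payload 12.5 kg.
Tool frame: the origin (TCP) lies on the centre line of the jaws, within the pads' length; the fingertips stand 14 mm ahead of it and the grasp point (between the pads) lies 5 mm behind it (nose_length is the distance from the TCP to the fingertips, in m); y points along the fingers, z is the direction in which the jaws open and shut, and the axes are right-handed (so a half turn about y gives the same grasp; the last joint's range is limited). The gripper opens to 85 mm and grips with 20 to 120 N. Pads are 22 mm wide; open, the fingers measure 114 mm over their backs; the gripper's body (76 mm by 85 mm) begins 54 mm behind the grasp point. The pads swing forward as they close: fully open they stand 13 mm farther back than shut.
Start: joints at [1.028, 0.491, 1.559, -0, 1.092, -0.106], TCP at [0.264, 0.566, 0.245] pointing down, gripper open.
Joint ranges: [-3.1, 3.1], [-0.84, 2.19], [0.05, 2.79], [-1.13, 4.28], [0.06, 2.93], [-2.69, 2.69]. Speed limits (rad/s): [2.22, 2.22, 2.79, 3.14, 3.14, 3.14].

INTERFACE

Orientations are given as a unit quaternion [x, y, z, w].
In Python, from cell import state, snapshot, camera_params, close_job, nose_length gives the robot as it stands.
- The arm moves only by the shell command python3 -m jog 'ROWS'. ROWS is JSON, a list of rows, each a list of 7 numbers: the shift along the tool's x, y, z in cm, then the turn, a rotation vector about the tool's x, y, z in rad, then the opening, from 0 (shut) to 1 (fully open). In form: [[x, y, z, wx, wy, wz, fingers], ...]. A call has 1 to 20 rows; each row is the pose to reach, as a shift and turn from the pose measured when the call began, along the tool's axes at that moment; what a row does not reach only later rows make up. A row lasts 1/8 s, in which the tool goes at most 62.5 mm and 10.7 degrees, less where a joint would pass 70% of its speed; a pose out of reach is approached as far as the arm can. A call with a gripper value outside its range is refused whole. The fingers move at their own pace and stop on an object; the grip force is fixed at half the most. Time passes only in rows, so rows that repeat a pose let the fingers close. It gives the time, the measured TCP pose, the force and the opening at its end, in the units of the state.
- state(): the state, without advancing time (a new reading comes with each control period).
- snapshot(name): name is "scene" or "top" or "wrist"; returns the picture (384x512x3 uint8, red, green, blue); there is no depth.
- camera_params(name): a dict with "vfov" (degrees; the focal length in pixels is half the picture's height over the tangent of half this angle, whatever the lens; pixels are square), "cx", "cy" (the principal point, pixels), "camera_from_world" (4x4, takes a point from world to camera coordinates). Camera axes: x right, y down, z forward; pixel columns grow to the right and rows downward; lengths in m; the calibration is good to about 2 mm. A picture is of the moment at which its call begins: read the wrist's pose just before it. camera_params takes no time and is no camera call; for the wrist camera it gives the pose at the moment of the call.
- close_job(): hands the job in, once; it reports no verdict.
The state is a dict: "clock": time; "joint_positions": joint angles; "qvel": joint speeds; "joint_efforts": joint torques, N m; "ee_pos": TCP position; "eef_rot": TCP orientation; "force": force on the tool from outside, world axes, zero at the start; "torque": the same for the moment, N m; "finger_gap": finger opening in m.
Only numpy, scipy, OpenCV 4.12 (cv2) and the standard library are available. Lean on these libraries where they do the work, as an engineer would, in place of code of your own. Each camera call takes 0.05 s, during which the arm holds its last target. There are 200 camera calls.

TASK

Open the dry canister on the electronics bench: turn its bayonet lid anticlockwise (seen from above) until its lugs are free of the hooks, then pull it straight up until the sticky seal lets go, without whipping the lid away. Finish holding the lid level in the gripper over the canister, just clear of it, about a finger's breadth (25 mm) above the rim: do not put it down or let go, and leave the other things on the bench where they are.

Things in the scene. Friction and masses are not known exactly. Their poses are not given: they have to be found in the camera images.
- canister: Fixed upright round steel pot, outer diameter 110 mm, 90 mm tall, on a black foot 150 x 150 x 6 mm; origin at the centre of its underside, z up. A dark steel collar round its top (diameter 149 mm) has two hooks opposite each other that reach over the lid's two lugs, their tops 10 mm above the rim. The collar's angle differs each time and is not given.
- rim (a point): Centre of the canister's rim, 90 mm above the bench, z up. The shut lid's flange rests on it.
- lid: Loose aluminium lid, about 0.25 kg; origin on its axis at the underside of its flange (diameter 110, 6 mm thick). Below, a black rubber plug reaches 15 mm down into the pot; two lugs at +x and -x reach to radius 66 mm. Starts hooked: turned anticlockwise seen from above by 0.7 to 1.0 rad the lugs meet solid stops; they are clear of the hooks over the last 0.25 rad before these.
- lid_grip (a point): Centre of the upright grip bar on the lid, 26 mm above the flange's underside; the bar is 56 mm long (along x), 12 mm thick (along y) and stands from 6 to 42 mm above the flange's underside, z up. The lid turns easily (under 0.2 N m) until the stops, which are felt as a sharp rise in torque to 0.7 N m and more.
- lid_under (a point): Centre of the underside of the lid's flange, the lid's origin; its height over rim is the opening. With the lugs clear the rubber seal still holds: the straight pull upward rises to some 8 to 20 N in the first 7 mm, then drops; the plug is clear of the seal 13 mm up.
- solder_spool: Bystander, to be left alone: grey spool of solder, diameter 60, 46 tall, stands 140 beyond the canister (mm). Origin at its underside.
- tape_roll: Bystander, to be left alone: black roll of tape, diameter 72, 19 tall, beside the canister (mm). Origin at its underside.
- heat_sink: Bystander, to be left alone: finned aluminium heat sink, 50 x 60 x 30, beside the canister (mm). Origin at its underside.
- mug: Bystander, to be left alone: white mug, diameter 80, 95 tall (mm). Origin at its underside.
- green_bottle: Bystander, to be left alone: green glass bottle, diameter 60, 200 tall (mm). Origin at its underside.
- remote: Bystander, to be left alone: black remote control, 170 x 50 x 20 (mm). Origin at its underside.
- screwdriver: Bystander, to be left alone: black-handled screwdriver, lying (mm). Origin at its underside.
There are look-alikes about, which are no part of the job. What is shaped like the lid but brown is not meant.

How it is judged:
On the way:
1. the lid has come off its seal and is carried by the gripper, level over the canister and not touching the pot or its seal (z of lid_under in the frame of rim above 0.011 m and horizontal distance between lid_under and rim below 0.015 m and angle between lid_under's own z axis and vertical below 0.15 rad and contact force between lid and the fingers above 1 N and contact force between lid and canister below 0.2 N), for 0.2 s.
At the end, for the whole second after the job is handed in: The gripper holds the lid still, its flange 14 to 40 mm above the rim, within 15 mm of the canister's axis, tilted less than 0.15 rad; the fingers press on it with more than 1 N, and neither the canister nor a bystander touches it (under 0.2 N). Bystanders within 30 mm of where they stood (z of lid_under in the frame of rim between 0.014 and 0.04 m and horizontal distance between lid_under and rim below 0.015 m and angle between lid_under's own z axis and vertical below 0.15 rad and contact force between lid and the fingers above 1 N and contact force between lid and canister below 0.2 N and linear speed of lid below 0.03 m/s and contact force between lid and solder_spool below 0.1 N and contact force between lid and tape_roll below 0.1 N and contact force between lid and heat_sink below 0.1 N and contact force between lid and mug below 0.1 N and contact force between lid and green_bottle below 0.1 N and contact force between lid and remote below 0.1 N and contact force between lid and screwdriver below 0.1 N and distance of each of solder_spool, tape_roll, heat_sink, mug, green_bottle, remote, screwdriver from where it was at the start of the episode below 0.03 m); the arm keeps its last pose, push and grip.
It fails at once if the lid is whipped away: more than 80 mm above the rim or over 60 mm to the side (z of lid_under in the frame of rim above 0.08 m or horizontal distance between lid_under and rim above 0.06 m).
It fails at once if a bystander is pushed more than 30 mm (distance of any of solder_spool, tape_roll, heat_sink, mug, green_bottle, remote, screwdriver from where it was at the start of the episode above 0.03 m).
It also fails if it takes over 54 s, if anything falls off the work surface, if the arm or the gripper's body presses on something with over 40 N, if the wrist force passes 120 N, or if a joint passes its speed limit or range.

## Working session

There is one attempt and no reset: what is moved stays moved. The work goes in short steps, Python scripts to look and compute and a shell command to move; the robot and the scene stay as the last step left them, time stands still between calls to the robot, and variables do not carry over. Pictures are saved under pics/ and viewed, about 8 in all and at most 12, crops included, and the job is handed in when it is done.

```bash
mkdir -p pics
python3 - <<'E'
from cell import *
import cv2
s=state();print(s)
for n in("scene","top"):
    cv2.imwrite(f"pics/{n}0.png",snapshot(n)[:,:,::-1]);print(n,camera_params(n))
print(nose_length)
E
```

```text
{'clock': 0.0, 'joint_positions': array([ 1.02839602e+00,  4.91591657e-01,  1.55946181e+00, -1.88855605e-05,
        1.09171352e+00, -1.05635448e-01]), 'qvel': array([-0.00138934,  0.00053761, -0.00065065,  0.00013675, -0.00096084,
       -0.00063842]), 'joint_efforts': array([ 7.62498676e-04, -6.18428349e+01, -2.61613512e+01, -4.76637695e-05,
        3.77627832e-03,  1.08307400e-06]), 'ee_pos': array([0.26427146, 0.56613891, 0.24470354]), 'eef_rot': array([ 0.69070843, -0.15331876,  0.15306561, -0.68991749]), 'force': array([-0.30918025,  0.47359719,  0.16422825]), 'torque': array([ 0.02391881, -0.00621854,  0.03855469]), 'finger_gap': 0.08550510726265591}
scene {'vfov': 46.68467160708424, 'cx': 259.85365108975856, 'cy': 195.35363061752167, 'camera_from_world': array([[ 0.87688336,  0.48065967, -0.00646876, -0.4647958 ],
       [ 0.27917368, -0.52016845, -0.80714735, -0.0696099 ],
       [-0.39132803,  0.70596817, -0.59031459,  1.53241705],
       [ 0.        ,  0.        ,  0.        ,  1.        ]])}
top {'vfov': 48.90146878714107, 'cx': 257.93868872243195, 'cy': 195.34204293652715, 'camera_from_world': array([[ 1.01753235e-03, -9.99992323e-01,  3.78393186e-03,
        -5.20691229e-03],
       [-9.81599053e-01, -1.72134828e-03, -1.90945899e-01,
         5.59633069e-01],
       [ 1.90950946e-01, -3.52001030e-03, -9.81593269e-01,
         1.35631247e+00],
       [ 0.00000000e+00,  0.00000000e+00,  0.00000000e+00,
         1.00000000e+00]])}
0.014
```

View pics/top0.png

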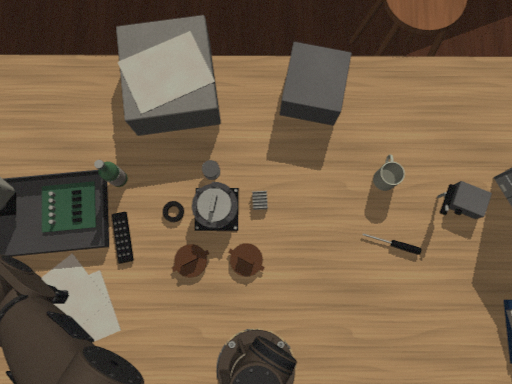

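View pics/scene0.png

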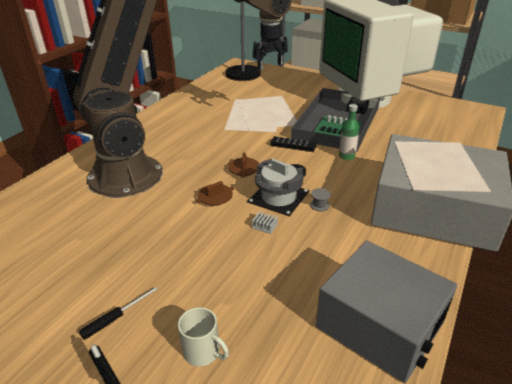

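Candidates for the lid in the top view: the grey lid at (215,206) on the canister, and brown ones at (191,261) and (246,260). The grey one fits, since it is aluminium, sits on the pot with its collar and black foot, and has the spool beyond it. An enlarged crop will confirm this.

```bash
cat > h.py <<'E'
import numpy as np
from cell import *
def ray(n,u,v,z,P=None,H=384):
    P=P or camera_params(n);f=H/2/np.tan(np.radians(P['vfov'])/2)
    T=P['camera_from_world'];R=T[:3,:3];c=-R.T@T[:3,3]
    d=R.T@np.array([(u-P['cx'])/f,(v-P['cy'])/f,1]);return c+d*(z-c[2])/d[2]
def proj(n,p,P=None,H=384):
    P=P or camera_params(n);f=H/2/np.tan(np.radians(P['vfov'])/2)
    q=P['camera_from_world']@np.r_[p,1];return P['cx']+f*q[0]/q[2],P['cy']+f*q[1]/q[2]
E
python3 - <<'E'
from h import *
import cv2
a=cv2.imread("pics/top0.png")[170:245,165:275]
b=cv2.imread("pics/scene0.png")[145:220,235:345]
k=lambda i:cv2.resize(i,None,fx=6,fy=4*1.5,interpolation=cv2.INTER_CUBIC)
cv2.imwrite("pics/crop_t.png",k(a));cv2.imwrite("pics/crop_s.png",k(b))
print(ray("top",215,206,.096))
E
```

```text
[0.51624009 0.13399441 0.096     ]
```

View pics/crop_t.png

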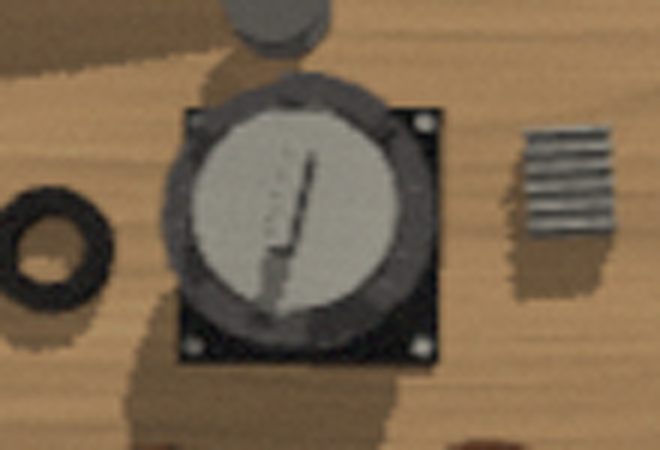

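The crop confirms it. A grey lid with a grip bar sits in the dark collar on the black foot. The flange centre is near (214,205) in the full image, and the bar runs from crop (275,248) to (305,152), about -0.25 rad from world +x. Next is a move overhead for the wrist view.

```bash
cat >> h.py <<'E'
from scipy.spatial.transform import Rotation as Ro
def rel(p,yaw_z):
    """shift cm + rotvec from current pose to pos p, tool down, jaw axis (tool z) at angle yaw_z"""
    s=state();R=Ro.from_quat(s['eef_rot']).as_matrix()
    y=np.array([0,0,-1.]);z=np.array([np.cos(yaw_z),np.sin(yaw_z),0]);x=np.cross(y,z)
    T=np.c_[x,y,z];w=Ro.from_matrix(R.T@T).as_rotvec()
    return np.round(100*R.T@(np.array(p)-s['ee_pos']),2),np.round(w,3)
E
python3 - <<'E'
from h import *
s=state();R=Ro.from_quat(s['eef_rot']).as_matrix();print(R.round(3))
print("bottle",ray("top",104,170,.2),ray("top",120,180,0.0),"foot",ray("top",216.8,209.3,.006),"flange",ray("top",214.2,205,.096))
a=ray("top",165+288/6,170+248/6,.096);b=ray("top",165+312/6,170+152/6,.096);print(a,b)
print("yawz now",np.arctan2(R[1,2],R[0,2]))
for d in(-.245,): 
  for k in(np.pi/2,-np.pi/2):
    print(rel([.516,.134,.30],d+k), d+k)
P=camera_params("wrist");print(P,(R.T@(-P['camera_from_world'][:3,:3].T@P['camera_from_world'][:3,3]-s['ee_pos'])),R.T@P['camera_from_world'][:3,:3].T)
E
```

```text
[[ 0.906 -0.     0.423]
 [-0.423 -0.001  0.906]
 [-0.    -1.    -0.001]]
bottle [0.60833476 0.46080712 0.2       ] [0.62383672 0.47685162 0.        ] foot [0.51991563 0.13653376 0.006     ] flange [0.51950269 0.13663823 0.096     ]
[0.49885685 0.14006353 0.096     ] [0.5512533  0.12823785 0.096     ]
yawz now 1.1339774475197417
(array([ 41.09,  -5.5 , -28.52]), array([ 0.001, -0.192, -0.   ])) 1.3257963267948965
(array([ 41.09,  -5.5 , -28.52]), array([0.00e+00, 2.95e+00, 1.00e-03])) -1.8157963267948967
{'vfov': 69.61142261029798, 'cx': 254.86909655424714, 'cy': 194.56054071975262, 'camera_from_world': array([[ 0.42209908,  0.90654835, -0.0015684 , -0.6246539 ],
       [ 0.86948574, -0.40435147,  0.28371541, -0.03819638],
       [ 0.25656755, -0.12111972, -0.95890724,  0.37955248],
       [ 0.        ,  0.        ,  0.        ,  1.        ]])} [-0.07170674 -0.12902234  0.00021931] [[-1.05872315e-03  9.58886961e-01  2.83786320e-01]
 [ 6.15872185e-04 -2.83785800e-01  9.58887502e-01]
 [ 9.99999250e-01  1.18997250e-03 -2.90101212e-04]]
```

```bash
python3 -m jog '[[0,-4,0,0,0,0,1],[5,-5.5,-3.4,0,0,0,1],[10,-5.5,-6.8,0,0,0,1],[15,-5.5,-10.2,0,-0.1,0,1],[20,-5.5,-13.6,0,-0.19,0,1],[25,-5.5,-17,0,-0.19,0,1],[30,-5.5,-20.4,0,-0.19,0,1],[35,-5.5,-23.8,0,-0.19,0,1],[39,-5.5,-26.6,0,-0.19,0,1],[41.4,-5.5,-28.2,0,-0.19,0,1],[41.4,-5.5,-28.2,0,-0.19,0,1],[41.4,-5.5,-28.2,0,-0.19,0,1],[41.4,-5.5,-28.2,0,-0.19,0,1]]'
python3 - <<'E'
from h import *
import cv2,pickle
P=camera_params("wrist");i=snapshot("wrist")[:,:,::-1];cv2.imwrite("pics/w1.png",i);pickle.dump(P,open("w1.pkl","wb"))
print(state()['clock'],state()['joint_positions'],proj("wrist",[.52,.137,.096],P))
E
```

```text
clock: 1.72
ee_pos: [0.5197, 0.1364, 0.3]
eef_rot: [0.702, -0.087, 0.086, -0.701]
force: [-0.1, 0.1, 0.0]
finger_gap: 0.0854
1.775 [ 1.33995719e-01  3.11552277e-01  1.69900435e+00 -7.51508094e-04
  1.13167612e+00 -1.19088273e+00] (np.float64(255.54613498257413), np.float64(173.81216142785115))
```

View pics/w1.png

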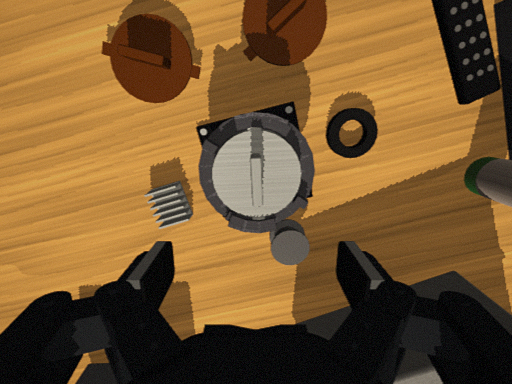

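The wrist view shows the lid at about (257,172). The bar is nearly upright in the image, x 250-263, y 155-208. The brown lids are at (152,58) and (285,25). I'll enlarge it to measure the bar.

Run:
```python
from h import *
import cv2,pickle
P=pickle.load(open("w1.pkl","rb"));i=cv2.imread("pics/w1.png")
g=cv2.cvtColor(i,cv2.COLOR_BGR2GRAY)
m=((g>120)*255).astype(np.uint8);m[:105]=0;m[235:]=0;m[:,:190]=0;m[:,325:]=0
m=cv2.bitwise_and(m,((cv2.cvtColor(i,cv2.COLOR_BGR2HSV)[:,:,1]<50)*255).astype(np.uint8))
n,l,st,ce=cv2.connectedComponentsWithStats(m);k=1+np.argmax(st[1:,4]);
c=max(cv2.findContours((l==k).astype(np.uint8),0,1)[0],key=cv2.contourArea)
h=cv2.convexHull(c)
e=cv2.fitEllipse(h);print(st[k],e,ray("wrist",*e[0],.096,P))
d=[ray("wrist",*q[0],.096,P)[:2] for q in h];print(cv2.minEnclosingCircle(np.array(d,np.float32)))
v=cv2.resize(i[112:237,195:320],None,fx=4.8,fy=4.8,interpolation=cv2.INTER_CUBIC);v=cv2.convertScaleAbs(v,alpha=1.2)
cv2.imwrite("pics/w1c.png",v)
```

```text
[ 212  128   90   89 5631] ((256.0451965332031, 172.8509521484375), (87.30768585205078, 88.54124450683594), 88.29088592529297) [0.51897892 0.13788608 0.096     ]
((0.520382285118103, 0.13716980814933777), 0.05604436248540878)
```

View pics/w1c.png

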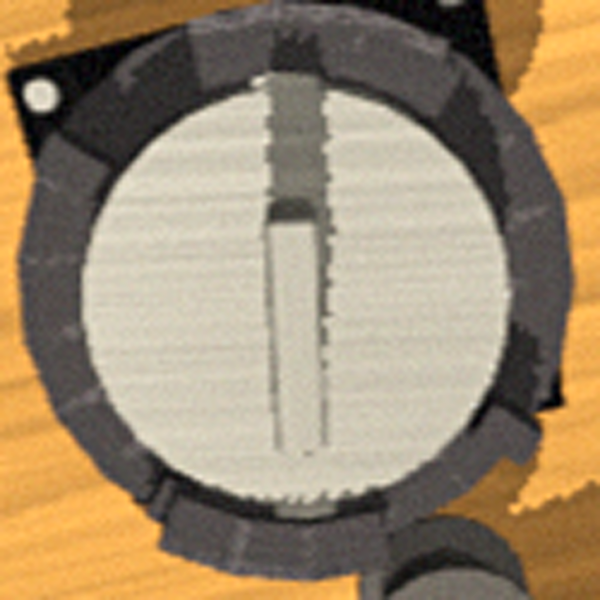

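The bar's top face has crop corners at about (268,222), (318,222), (326,448) and (279,452).

Run:
```python
from h import *
import pickle
P=pickle.load(open("w1.pkl","rb"))
q=[ray("wrist",195+u/4.8,112+v/4.8,.132,P) for u,v in((268,222),(318,222),(326,448),(279,452))]
q=np.array(q);c=q.mean(0);d=(q[2]+q[3]-q[0]-q[1])/2;print(c,np.linalg.norm(d),np.linalg.norm(q[1]-q[0]))
a=np.arctan2(d[1],d[0]);print(a,a+np.pi/2)
print(rel([.5195,.137,.114],a+np.pi/2))
```

```text
[0.52249767 0.13807051 0.132     ] 0.054171302627038405 0.011246611409970972
-0.20190387586813643 1.3688924509267602
(array([-0.03, 18.61,  0.07]), array([ 0.001, -0.044, -0.   ]))
```

```bash
python3 -m jog '[[0.05,5,0.05,0,-0.04,0,1],[0.1,10,0.1,0,-0.04,0,0.7],[0.1,14,0.1,0,-0.04,0,0.6],[0.1,16.5,0.1,0,-0.04,0,0.5],[0.1,18,0.1,0,-0.04,0,0.5],[0.1,18.6,0.1,0,-0.04,0,0.5],[0.1,18.6,0.1,0,-0.04,0,0.5],[0.1,18.6,0.1,0,-0.04,0,0.5]]'
```

```text
clock: 2.78
ee_pos: [0.5212, 0.1371, 0.1149]
eef_rot: [0.704, -0.072, 0.073, -0.703]
force: [0.5, -0.1, -0.2]
finger_gap: 0.0429
```

```bash
python3 -m jog '[[0,0,0,0,0,0,0],[0,0,0,0,0,0,0],[0,0,0,0,0,0,0],[0,0,0,0,0,0,0],[0,0,0,0,0,0,0],[0,0,0,0,0,0,0]]'; python3 -c "
from cell import *
s=state();print(s['torque'],s['joint_positions'])"
```

```text
clock: 3.52
ee_pos: [0.5214, 0.1371, 0.1156]
eef_rot: [0.703, -0.072, 0.073, -0.703]
force: [-0.4, -0.8, 5.9]
finger_gap: 0.0106
[-0.03870229  0.20009228  0.14427518] [ 1.34963862e-01  5.42934562e-01  1.89953243e+00 -1.15298642e-03
  6.97204826e-01 -1.22971386e+00]
```

```bash
python3 -m jog '[[0,0,0,0,-0.1,0,0],[0,0,0,0,-0.2,0,0],[0,0,0,0,-0.3,0,0],[0,0,0,0,-0.4,0,0],[0,0,0,0,-0.5,0,0],[0,0,0,0,-0.6,0,0],[0,0,0,0,-0.6,0,0]]'; python3 -c "
from h import *
s=state();R=Ro.from_quat(s['eef_rot']).as_matrix();print(s['torque'],s['joint_positions'],np.arctan2(R[1,2],R[0,2]))"
```

```text
clock: 4.4
ee_pos: [0.5213, 0.1371, 0.1156]
eef_rot: [0.694, 0.139, -0.138, -0.693]
force: [-0.2, 0.4, -0.6]
finger_gap: 0.0111
[0.12613938 0.09644025 0.05145019] [ 1.34887112e-01  5.42804171e-01  1.89965958e+00 -1.12254389e-03
  6.97420207e-01 -1.82912456e+00] 1.9648706529539095
```

```bash
cat > q.py <<'E'
from h import *
s=state();R=Ro.from_quat(s['eef_rot']).as_matrix();print(s['torque'].round(2),s['force'].round(1),s['joint_positions'][5].round(3),"turn",np.arctan2(R[1,2],R[0,2])-1.365)
E
python3 -m jog '[[0,0,0,0,-0.04,0,0],[0,0,0,0,-0.07,0,0],[0,0,0,0,-0.07,0,0]]'|tail -2; python3 q.py
python3 -m jog '[[0,0,0,0,-0.03,0,0],[0,0,0,0,-0.05,0,0],[0,0,0,0,-0.05,0,0]]'|tail -2; python3 q.py
```

```text
force: [-0.0, 0.3, -0.9]
finger_gap: 0.0111
[ 0.06 -0.01 -0.01] [-0.   0.3 -0.9] -1.898 turn 0.668912690741464
force: [0.4, 0.2, -1.2]
finger_gap: 0.0112
[ 0.13 -0.03  0.02] [ 0.4  0.2 -1.2] -1.948 turn 0.7190453627610178
```

```bash
python3 -m jog '[[0,0,0,0,-0.03,0,0],[0,0,0,0,-0.05,0,0],[0,0,0,0,-0.05,0,0]]'|tail -1; python3 q.py
python3 -m jog '[[0,0,0,0,-0.03,0,0],[0,0,0,0,-0.05,0,0],[0,0,0,0,-0.05,0,0]]'|tail -1; python3 q.py
```

```text
finger_gap: 0.0107
[ 0.38  0.01 -0.75] [ 0.1  2.7 -1.1] -1.998 turn 0.7684307812136322
finger_gap: 0.0111
[ 0.27  0.06 -1.84] [-0.9  1.5  0.4] -2.048 turn 0.8173817714633211
```

The torque rose to 1.84 N m, so the stop was met at about 0.75 rad. I'll back off 0.1 rad and lift slowly.

```bash
python3 -m jog '[[0,0,0,0,0.06,0,0],[0,0,0,0,0.1,0,0],[0,0,0,0,0.1,0,0]]'|tail -1; python3 q.py
python3 -m jog '[[0,-0.1,0,0,0,0,0],[0,-0.2,0,0,0,0,0],[0,-0.3,0,0,0,0,0],[0,-0.4,0,0,0,0,0],[0,-0.4,0,0,0,0,0]]'; python3 q.py
```

```text
finger_gap: 0.0112
[-0.01  0.03  0.01] [ 0.   0.3 -1.6] -1.949 turn 0.7200968916492265
clock: 6.9
ee_pos: [0.521, 0.1371, 0.1194]
eef_rot: [0.684, 0.18, -0.18, -0.684]
force: [1.4, 0.1, -10.4]
finger_gap: 0.0111
[ 0.09 -0.25 -0.01] [  1.4   0.1 -10.4] -1.949 turn 0.7201773831400409
```

Pull is 10 N at 4 mm, as the seal would give, so I'll carry on slowly.

```bash
python3 -m jog '[[0,-0.1,0,0,0,0,0],[0,-0.2,0,0,0,0,0],[0,-0.3,0,0,0,0,0],[0,-0.4,0,0,0,0,0],[0,-0.5,0,0,0,0,0],[0,-0.6,0,0,0,0,0],[0,-0.6,0,0,0,0,0]]'|tail -2; python3 q.py
python3 -m jog '[[0,-0.15,0,0,0,0,0],[0,-0.3,0,0,0,0,0],[0,-0.45,0,0,0,0,0],[0,-0.6,0,0,0,0,0],[0,-0.75,0,0,0,0,0],[0,-0.9,0,0,0,0,0],[0,-1.05,0,0,0,0,0],[0,-1.2,0,0,0,0,0],[0,-1.35,0,0,0,0,0],[0,-1.5,0,0,0,0,0],[0,-1.5,0,0,0,0,0],[0,-1.5,0,0,0,0,0],[0,-1.5,0,0,0,0,0]]'; python3 q.py
python3 - <<'E'
from h import *
import cv2,pickle
P=camera_params("wrist");i=snapshot("wrist")[:,:,::-1];pickle.dump(P,open("w2.pkl","wb"));cv2.imwrite("pics/w2.png",i)
S=camera_params("scene");j=snapshot("scene")[:,:,::-1];cv2.imwrite("pics/s2.png",j)
u,v=map(int,proj("scene",[.52,.137,.11],S));
c=lambda a,u,v:cv2.resize(a[v-50:v+50,u-65:u+65],(780,600),interpolation=cv2.INTER_CUBIC)
cv2.imwrite("pics/s2c.png",c(j,u,v))
E
```

```text
force: [-1.3, 0.1, 1.8]
finger_gap: 0.0108
[-0.    0.22 -0.01] [-1.3  0.1  1.8] -1.949 turn 0.7202281456251447
clock: 9.4
ee_pos: [0.5213, 0.1371, 0.141]
eef_rot: [0.684, 0.18, -0.179, -0.684]
force: [0.5, -0.2, -2.6]
finger_gap: 0.0109
[-0.    0.01 -0.02] [ 0.5 -0.2 -2.6] -1.949 turn 0.7201688408522979
```

View pics/s2c.png

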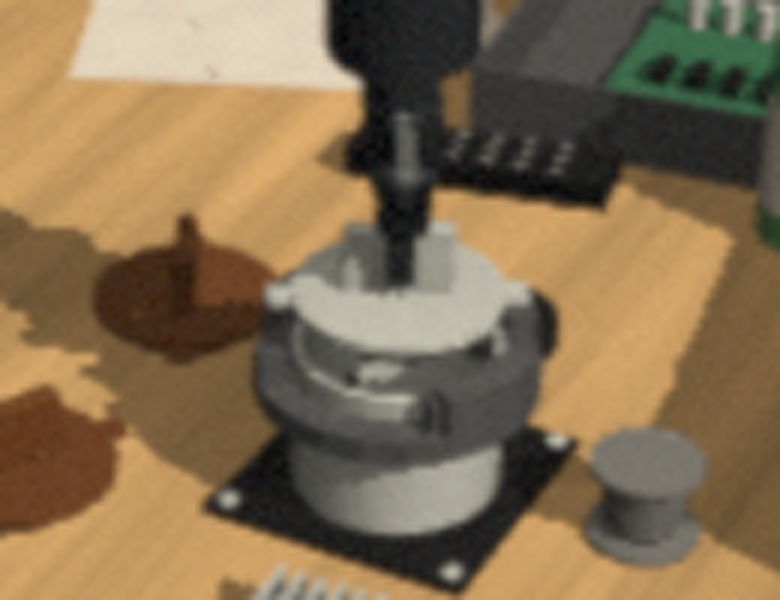

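View pics/w2.png

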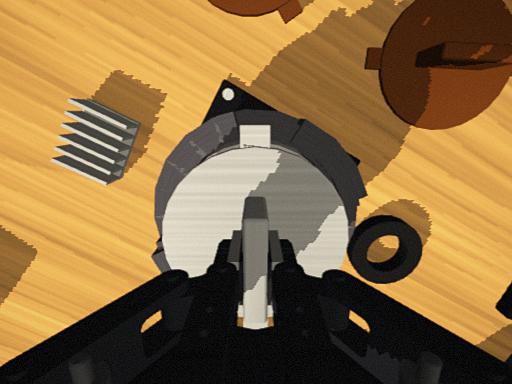

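The scene crop shows the lid level above the collar and off the pot. Its lugs are at about (280,295) and (518,292), and the spool and heat sink have not moved. The wrist view shows the bar square in the jaws. A numeric check of the opening comes next.

Run:
```python
from h import *
S=camera_params("scene");u,v=map(int,proj("scene",[.52,.137,.11],S))
for h in(.010,.02,.025,.03):
  for a in(.47,.52):
    o=[]
    for s in(-1,1):
      p=np.array([.5205,.137,.093+h])+s*.063*np.array([np.cos(a),np.sin(a),0])
      x,y=proj("scene",p,S);o.append((round((x-u+65)*6),round((y-v+50)*6)))
    print(h,a,o)
s=state();print(s['force'],s['qvel'].round(3),s['finger_gap'])
```

```text
0.01 0.47 [(269, 315), (516, 318)]
0.01 0.52 [(269, 318), (515, 314)]
0.02 0.47 [(269, 298), (517, 301)]
0.02 0.52 [(269, 302), (516, 298)]
0.025 0.47 [(269, 290), (517, 293)]
0.025 0.52 [(269, 293), (517, 289)]
0.03 0.47 [(269, 282), (518, 284)]
0.03 0.52 [(269, 285), (517, 281)]
[ 0.34843409  0.37686066 -3.53437451] [-0.001 -0.001  0.001 -0.001 -0.001  0.   ] 0.011034696796492535
```

The lug pixels fit an opening of about 24 mm, and the lid is level and still. Handing in.

```bash
python3 -c "
from cell import *
print(close_job(),state()['clock'])"
```

```text
the job is handed in; nothing more can be done
the job is handed in; nothing more can be done
```

The canister is open, and the gripper is holding the lid about 25 mm above the rim. I handed the job in at about 9.5 s on the robot clock; the hand-in gave no verdict.

- **Opening:** I gripped the lid's bar and turned it anticlockwise until it met the stop at about 0.75 rad, where the torque rose to 1.8 N m. I then backed off 0.1 rad and pulled up slowly. The pull read about 10 N at 4 mm, and the seal had let go by 10 mm.
- **Height:** the TCP rose 25.4 mm, and the lugs in the scene picture fit an opening of about 24 mm, so the two agree.
- **Hold:** the lid looked level and about 1 mm off the canister's axis. Joint speeds were about zero and the jaws were closed on the bar (11 mm gap).
- **Load on the gripper:** the force readings were 2.6 and 3.5 N downward, roughly the lid's weight, so nothing pointed to contact with the pot.
- **Bystanders:** the spool, heat sink and tape roll, all close by, looked undisturbed in the last pictures. I did not measure any bystander's position, or check the mug, bottle, remote and screwdriver in particular, but the arm stayed clear of them.

No check failed. The gripper's force on the bar was not measured directly, only inferred from the jaw gap and the weight carried.

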